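Close the battery box and run down its wing screw

ROBOT

A 7-joint arm with a two-finger parallel gripper is mounted at the origin on the work surface. World frame = base frame: x ahead of the robot, y to its left, z up, the work surface at z = 0. Lengths are in m, angles in rad, forces in N, time in s.
With the tool pointing down it reaches from about 0.4 to 0.85 m from the base axis. Payload 10.4 kg.
Tool frame: the origin (TCP) lies between the finger pads; the fingertips stand 22 mm ahead of it and the grasp point (between the pads) lies 3 mm ahead of it; z points along the fingers, y is the line along which they close (so a half turn about z gives the same grasp; the last joint's range is limited). The gripper opens to 85 mm and grips with 20 to 120 N. Pads are 22 mm wide; open, the fingers measure 114 mm over their backs; the gripper's body (76 mm by 85 mm) begins 54 mm behind the grasp point. The pads swing forward as they close: fully open they stand 13 mm farther back than shut.
Start: joints at [-1.124, 0.332, -0.065, 1.46, 0.022, 1.35, -0.088], TCP at [0.283, 0.557, 0.253] pointing down, gripper open.
Joint ranges: [-2.6, 2.6], [-0.5, 2.12], [-1.47, 1.34], [0.16, 2.42], [-1.27, 4.41], [0.06, 2.06], [-2.6, 2.6]. Speed limits (rad/s): [2.22, 2.22, 2.79, 2.79, 3.14, 3.14, 3.14].

INTERFACE

Orientations are given as a unit quaternion [x, y, z, w].
In Python, from workcell import manip, camera, ticket, boxes_of, outline_of gives the robot as it stands.
- The arm moves only by the tool carry_out, never from a script. Its argument "deltas" is a list of rows, each a list of 5 numbers: the shift along the tool's x, y, z as a fraction of full scale, then the turn about the tool's z as a fraction of full scale, then the opening, from -1 (shut) to 1 (fully open), so that 0 is half open. In form: [[tx, ty, tz, spin, gripper], ...]. A call has 1 to 20 rows; each row is the pose to reach, as a shift and turn from the pose commanded when the call began, along the tool's axes at that moment; what a row does not reach only later rows make up. Full scale, the value 1, is 150 mm for a shift and 30 degrees for a turn. A row lasts 1/8 s, in which the tool goes at most 62.5 mm and 10.7 degrees, less where a joint would pass 70% of its speed; a pose out of reach is approached as far as the arm can. A call with a number of a shift or a turn outside -1 to 1 is refused whole. A call with a gripper value outside its range is refused whole. The fingers move at their own pace and stop on an object; "force" is the grip in N (left out, the last holds). Time passes only in rows, so rows that repeat a pose let the fingers close. It gives the time, the measured TCP pose, the force, the opening and the grip force at its end, in the units of the state.
- manip.get_obs(): the state, without advancing time (a new reading comes with each control period).
- camera(name): name is "side" or "top" or "wrist"; returns a dict with "img" (384x512x3 uint8, red, green, blue), "depth" (384x512 float32, m along the optical axis (not along the pixel's ray), 0 where there is no reading), "vertical_fov" (degrees; the focal length in pixels is half the picture's height over the tangent of half this angle, whatever the lens; pixels are square), "cx", "cy" (the principal point, pixels), "R" (3x3) and "t" (3): a world point X has camera coordinates R X + t. Camera axes: x right, y down, z forward; pixel columns grow to the right and rows downward; lengths in m; the calibration is good to about 2 mm. The wrist camera is an equidistant fisheye: a pixel r from the principal point sees the ray r / f radians off the axis. A picture is of the moment at which its call begins.
- ticket.hand_in(): hands the job in; it is judged then, once.
Trained networks look in a picture, given as the dict that the camera call returned (one of the last four; its "shot" number tells which), for a name from the list of things; names that differ only in an ending like _2 or _b are one class to them, and where a whole thing is asked for, a point or a joint stands for the part that bears it (a point fixed in the world has none). Each returns a list of dicts, best first, with "conf" (0 to 1); they miss things now and then, are a little off and sometimes report something else, mostly with a low value. They report only what shows in the picture. A call takes as long as a camera call.
- boxes_of(query, picture): "position" ([x, y, z] in m, in world coordinates, good to about 4 mm: the middle of the surface that is visible of it).
- outline_of(query, picture): "region" (384x512 bool, what is visible of it).
The state is a dict: "clock": time; "joint_pos": joint angles; "joint_velocities": joint speeds; "tau": joint torques, N m; "position": TCP position; "ee_rot": TCP orientation; "ft_force": force on the tool from outside, world axes, zero at the start; "torque": the same for the moment, N m; "grip_width": opening from 0.0 (shut) to 1.0 (fully open); "grasp_force": force on a finger pad.
Only numpy, scipy, OpenCV 4.12 (cv2) and the standard library are available. Lean on these libraries where they do the work, as an engineer would, in place of code of your own. Each camera call takes 0.05 s, during which the arm holds its last target. There are 200 camera calls.

TASK

Push the open cover of the grey junction box down with a fingertip until it is fully shut, then drive its loose wing screw home: stroke its wings round clockwise with the fingertips, again and again, until it stops turning and sits down on the cover. Do it all by pushing: do not pinch or grip the screw or the cover, do not lift the cover, and leave the camera, phone, screwdriver and battery carton where they are.

Things in the scene. Friction and masses are not known exactly. Their poses are not given: they have to be found in the camera images.
- junction_box: Light grey plastic box, 150 (x) by 200 (y) mm, rim 68 mm and shut cover's flat top 80 mm above the table; heavy, does not shift. Origin: centre of its underside, on the table. +x points from its front (wing screw side, towards the robot) to the rear hinge, z up. Hinge line along y at x = 75, z = 68 mm. A 24 mm round boss for the screw is on the front wall. Cable glands stick out 20 mm at both ends.
- cover (a joint): Hinge angle of the cover, rad: 0 is shut (hard stop on the box), growing as its front edge rises; it starts between 0.25 and 0.6. The hinge has friction, so the cover stays where it is left; pushed down near its front it needs about 1 to 4 N.
- cover_front (a point): Middle of the upper front edge of the cover, moving with it (axes as the box's when shut). The cover is a grey plate 12 mm thick, 152 mm from the hinge line to this edge and 204 mm wide (102 mm to either side of this point). An ear 34 mm long and 36 mm wide, level with its top, juts forward from the middle of the edge and carries the wing screw.
- wing_screw (a joint): Turning angle of the black wing screw, rad, growing as it is turned clockwise seen from above (tightened). Hard stop at 8.2, where its hub sits on the ear; it starts between 0 and 2.4, so 0.9 to 1.3 turns are needed. It sinks 3 mm a turn, turns easily (about 0.03 N m, 1 N at the wings) and stays where it is left.
- screw_hub (a point): Top centre of the screw's hub (18 mm across, 18 mm high), on its axis; turns, sinks and tilts with the screw. Two wings lie along its +x and -x: upright rounded blades 7 mm thick, 24 mm high, reaching 36 mm from the axis, centred on this point's height. The space between them is free down to the cover. At joint value q the +x wing points along the cover's +x turned clockwise by q.
- screw_seat (a point): Fixed point of the box where the hub's underside will sit: on the screw's axis at the top of the shut cover's ear, box x = -89, y = 0, z = 80 mm. With the cover shut the screw's axis is upright through this point, and when the screw is home screw_hub is 18 mm above it.
- camera: White camera on a stand, foot 60 mm across, 98 mm high, head 72 mm long; loose; origin at the centre of the foot's underside. Leave alone.
- battery_carton: Open brown carton of batteries, 85 by 105 by 50 mm, with a flap folded outwards over its +x side; loose; origin at the centre of its underside. Leave alone.
- phone: Black phone lying flat, 150 by 72 by 9 mm, long side along x; loose; origin at the centre of its underside. Leave alone.
- screwdriver: Screwdriver with a red handle 26 mm thick, 200 mm long, lying along its x; loose; origin at its middle, on the table. Leave alone.

How it is judged:
On the way, in this order (a step that is already met when the one before it is completed fails the run):
1. the cover is pushed fully shut (value of joint cover below 0.03 rad), for 0.2 s.
2. with the cover shut, the wing screw is turned fully home (value of joint cover below 0.03 rad and value of joint wing_screw above 8 rad), for 0.2 s.
At the end, for the whole second after the job is handed in: The cover is shut (within 0.03 rad) and the wing screw is home (joint above 8.0, within 0.2 rad of its stop at 8.2), both at rest (all of step 2 and velocity of joint wing_screw between -0.05 and 0.05 rad/s and velocity of joint cover below 0.05 rad/s); the robot touches nothing.
It fails at once if a wing of the screw is pinched between the fingers (both faces pressed at once) ((contact force between the fingers and wing_screw_c2 above 2 N and contact force between the fingers and wing_screw_c3 above 2 N) or (contact force between the fingers and wing_screw_c6 above 2 N and contact force between the fingers and wing_screw_c7 above 2 N)).
It fails at once if the screw is gripped by the ends of its wings or squeezed by its hub ((contact force between the fingers and wing_screw_c1 above 3 N and contact force between the fingers and wing_screw_c5 above 3 N) or contact force between the fingers and wing_screw_c0 above 25 N).
It fails at once if the cover is gripped by the sides of its ear (contact force between the fingers and cover_c2 above 3 N and contact force between the fingers and cover_c3 above 3 N).
It fails at once if the cover is lifted further open (value of joint cover above 0.75 rad).
It fails at once if the camera, phone, screwdriver or battery carton is moved more than 20 mm (distance of any of camera, battery_carton, phone, screwdriver from where it was at the start of the episode above 0.02 m).
It also fails if it takes over 58 s, if anything falls off the work surface, if the arm or the gripper's body presses on something with over 40 N, if the wrist force passes 120 N, or if a joint passes its speed limit or range.

## Working session

There is one attempt and no reset: what is moved stays moved. The work goes in short steps, Python scripts to look and compute and a tool call to move; the robot and the scene stay as the last step left them, time stands still between calls to the robot, and variables do not carry over. Pictures are saved under pics/ and viewed, at most 10 in all, crops included, and the job is handed in when it is done.

Besides the shell and the picture viewer there is one more tool, called after ">>>" as name(argument=value, ...), one argument or row to a line, values as JSON. carry_out: Moves the arm, as the interface text tells. Its arguments: {"type":"object","properties":{"deltas":{"type":"array","items":{"type":"array","items":{"type":"number"}}},"force":{"type":"number"}},"required":["deltas"]}

```bash
mkdir -p pics
cat > h.py <<'E'
from workcell import manip, camera, ticket, boxes_of, outline_of
import numpy as np, cv2
from scipy.spatial.transform import Rotation as Ro
def cloud(p):
    d=p["depth"];h,w=d.shape;f=h/2/np.tan(np.radians(p["vertical_fov"])/2)
    v,u=np.mgrid[:h,:w];X=np.stack([(u-p["cx"])/f*d,(v-p["cy"])/f*d,d],-1)
    return (X-p["t"])@p["R"]
def save(p,n): cv2.imwrite("pics/"+n,p["img"][:,:,::-1])
def st():
    o=manip.get_obs();R=Ro.from_quat(o["ee_rot"]).as_matrix()
    print("t",round(o["clock"],2),"pos",np.round(o["position"],4),"\nR",np.round(R,3).tolist(),"F",np.round(o["ft_force"],1),"w",round(o["grip_width"],2))
    return o,R
E
python3 - <<'E'
from h import *
st()
ps={n:camera(n) for n in ("side","top")}
for n,p in ps.items():
    save(p,n+"0.png"); print(n,"cam at",np.round(-p["R"].T@p["t"],2))
    for q in ("junction_box","cover","wing_screw","camera","battery_carton","phone","screwdriver"):
        for b in boxes_of(q,p)[:2]: print(q,np.round(b["position"],3),round(b["conf"],2))
i=np.vstack([ps["side"]["img"],ps["top"]["img"]])
E
```

```text
t 0.0 pos [0.2828 0.557  0.2525] 
R [[-0.892, 0.453, -0.001], [0.453, 0.892, -0.001], [-0.0, -0.001, -1.0]] F [-0.6 -1.   0.3] w 1.0
side cam at [ 0.21 -0.52  0.59]
junction_box [ 0.549 -0.089  0.065] 0.65
cover [ 0.564 -0.076  0.117] 0.83
wing_screw [ 0.512 -0.092  0.154] 0.87
camera [0.517 0.115 0.079] 0.66
camera [ 0.51  -0.09   0.156] 0.54
battery_carton [ 0.71  -0.207  0.037] 0.74
phone [0.344 0.038 0.01 ] 0.69
screwdriver [ 0.495 -0.317  0.025] 0.83
screwdriver [ 0.562 -0.076  0.116] 0.29
top cam at [0.45 0.03 1.28]
junction_box [ 0.57  -0.055  0.102] 0.78
cover [ 0.574 -0.051  0.106] 0.68
wing_screw [ 0.518 -0.082  0.153] 0.69
camera [0.522 0.127 0.094] 0.91
camera [ 0.52  -0.081  0.154] 0.25
battery_carton [ 0.713 -0.2    0.036] 0.84
phone [0.348 0.046 0.01 ] 0.79
phone [ 0.576 -0.049  0.099] 0.3
screwdriver [ 0.498 -0.318  0.023] 0.56
```

View pics/side0.png

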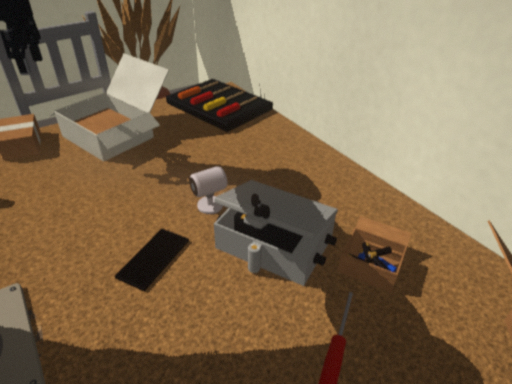

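View pics/top0.png

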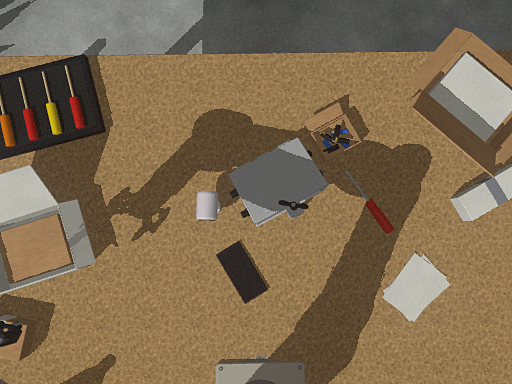

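Run:
```python
from h import *
for n in ("side","top"):
    p=camera(n);W=cloud(p)
    o=outline_of("cover",p)[0]; m=o["region"]&(p["depth"]>0)
    P=W[m]; 
    # ransac plane
    rng=np.random.default_rng(0);best=None
    for _ in range(300):
        a,b,c=P[rng.choice(len(P),3,False)];nn=np.cross(b-a,c-a)
        if np.linalg.norm(nn)<1e-6: continue
        nn/=np.linalg.norm(nn);k=abs((P-a)@nn)<.002
        if best is None or k.sum()>best.sum(): best=k
    Q=P[best];c=Q.mean(0);nn=np.linalg.svd(Q-c)[2][2];nn*=np.sign(nn[2])
    print(n,o["conf"],m.sum(),best.sum(),"c",np.round(c,3),"n",np.round(nn,3),"tilt",np.arccos(nn[2]),"yaw(box +x)",np.degrees(np.arctan2(-nn[1],-nn[0])))
    r=cv2.minAreaRect((Q[:,:2]*1000).astype(np.float32));print(r,np.round(cv2.boxPoints(r)).tolist(),"z",Q[:,2].min(),Q[:,2].max())
    o=outline_of("wing_screw",p)[0];P=W[o["region"]&(p["depth"]>0)]
    P=P[P[:,2]>.12];print("screw",len(P),P.mean(0),P.min(0),P.max(0))
    r=cv2.minAreaRect((P[:,:2]*1000).astype(np.float32));print(r)
```

```text
side 0.55 3866 2943 c [ 0.578 -0.06   0.108] n [0.281 0.145 0.949] tilt 0.3218950919496303 yaw(box +x) -152.62443526136795
((569.4827880859375, -54.38102722167969), (175.4112091064453, 203.70294189453125), 26.754291534423828) [[445.0, -3.0], [537.0, -185.0], [694.0, -106.0], [602.0, 76.0]] z 0.0787406763732228 0.13868751067210208
screw 301 [ 0.51309552 -0.08617479  0.15170172] [ 0.50294224 -0.11676075  0.12040626] [ 0.54315134 -0.03704066  0.16839529]
((520.75830078125, -78.7880630493164), (76.85138702392578, 35.232078552246094), 56.34157180786133)
top 0.65 4917 2946 c [ 0.58  -0.049  0.106] n [0.279 0.145 0.949] tilt 0.3194641226606194 yaw(box +x) -152.56912355197997
((568.6464233398438, -53.90838623046875), (175.63092041015625, 203.53524780273438), 27.22357177734375) [[444.0, -4.0], [537.0, -185.0], [693.0, -104.0], [600.0, 77.0]] z 0.07981870595399951 0.1402495936025339
screw 145 [ 0.51528279 -0.07975378  0.15568757] [ 0.50632567 -0.11345832  0.12613525] [ 0.52807655 -0.04839655  0.17244965]
((514.5774536132812, -80.62835693359375), (66.35263061523438, 15.762285232543945), 73.57173919677734)
```

The side view shows the box at about (275,230) with the cover ajar and the black screw at (260,207). In the top view the screw is at (293,206), the camera at (207,205) and the phone at (242,272). The plane fit gives a box yaw of 27.3°, a cover tilt of 0.32 and a box centre of about (0.577, -0.050). That puts the screw seat at (0.498, -0.091), and the predicted hub position matches the screw cloud. The wings lie at about 73.6°, so q ≈ 2.3.

I'll travel with the gripper closed to a point above the cover near its front left, at (0.499, -0.029).

>>> carry_out(
  deltas=[
    [-0.2,-0.19,0,0,-1],
    [-0.4,-0.37,0,0,-1],
    [-0.6,-0.56,0,0,-1],
    [-0.8,-0.75,0,0,-1],
    [-1,-0.93,0,0,-1],
  ],
)

```text
clock: 1.72
position: [0.3539, 0.3637, 0.2535]
ee_rot: [0.233, 0.973, 0.0, 0.0]
ft_force: [0.4, 0.1, 0.5]
grip_width: 0.002
grasp_force: 0.0
```

>>> carry_out(
  deltas=[
    [-0.2,-0.19,0,0,-1],
    [-0.4,-0.37,0,0,-1],
    [-0.6,-0.56,0,0,-1],
    [-0.8,-0.75,0,0,-1],
    [-1,-0.93,0,0,-1],
  ],
)

```text
clock: 2.35
position: [0.4245, 0.1714, 0.2536]
ee_rot: [0.233, 0.973, 0.0, 0.0]
ft_force: [-0.1, 0.1, -0.0]
grip_width: 0.003
grasp_force: 0.0
```

>>> carry_out(
  deltas=[
    [-0.2,-0.19,0,0,-1],
    [-0.4,-0.37,0,0,-1],
    [-0.6,-0.56,0,0,-1],
    [-0.8,-0.75,0,0,-1],
    [-1,-0.93,0,0,-1],
    [-1,-0.93,0,0,-1],
  ],
)

```text
clock: 3.1
position: [0.4952, -0.0227, 0.2535]
ee_rot: [0.235, 0.972, -0.0, 0.0]
ft_force: [-0.1, 0.0, 0.1]
grip_width: -0.001
grasp_force: 0.0
```

Run:
```python
from h import *
o,R=st(); print(np.round(o["joint_pos"],2)); print((R.T@(np.array([.499,-.029,.19])-o["position"])/.15).round(3))
```

```text
t 3.1 pos [ 0.4952 -0.0227  0.2535] 
R [[-0.889, 0.457, 0.001], [0.457, 0.889, -0.001], [-0.001, -0.0, -1.0]] F [-0.1  0.   0.1] w -0.0
[-0.5   0.03  0.46  1.82 -0.01  1.3   1.07]
[-0.042 -0.026  0.423]
```

>>> carry_out(
  deltas=[
    [-0.04,-0.03,0.3,0,-1],
    [-0.04,-0.03,0.5,0,-1],
    [-0.04,-0.03,0.6,0,-1],
    [-0.04,-0.03,0.7,0,-1],
    [-0.04,-0.03,0.8,0,-1],
    [-0.04,-0.03,0.88,0,-1],
    [-0.04,-0.03,0.94,0,-1],
    [-0.04,-0.03,0.98,0,-1],
    [-0.04,-0.03,0.98,0,-1],
  ],
)

```text
clock: 4.22
position: [0.498, -0.0263, 0.106]
ee_rot: [0.233, 0.973, -0.0, -0.0]
ft_force: [0.4, 0.2, -0.2]
grip_width: 0.001
grasp_force: 0.0
```

```bash
cat > m.py <<'E'
from h import *
def look(names=("top","side")):
    for n in names:
        p=camera(n);W=cloud(p);f=np.array([.889,.458])
        x=(W[...,:2]-[.5774,-.0504])@f; y=(W[...,:2]-[.5774,-.0504])@np.array([-f[1],f[0]])
        m=(abs(x)<70)&(x>-.05)&(x<.06)&(y<-.02)&(y>-.085)&(W[...,2]>.07)&(W[...,2]<.14)&(p["depth"]>0)
        Q=W[m];c=np.median(Q,0)
        A=np.c_[x[m],y[m],np.ones(m.sum())];k,*_=np.linalg.lstsq(A,Q[:,2],rcond=None)
        print(n,"slope x,y",k.round(3),"med z",c.round(4))
        for o in outline_of("wing_screw",p)[:1]:
            P=W[o["region"]&(p["depth"]>0)];P=P[(P[:,2]>.09)&(np.hypot(*(P[:,:2]-[.4983,-.0912]).T)<.045)]
            if len(P)>10:
                r=cv2.minAreaRect((P[:,:2]*1000).astype(np.float32));C=np.linalg.eigh(np.cov(P[:,:2].T))[1][:,1]
                print(" screw",round(o["conf"],2),len(P),P.mean(0).round(4),P[:,2].max().round(4),np.round(r[0]),np.round(r[1]),"dir",np.degrees(np.arctan2(C[1],C[0])).round(1))
        save(p,f"{n}_{manip.get_obs()['clock']:.2f}.png")
E
python3 -c "
from m import *
st();look()"
```

```text
t 4.22 pos [ 0.498  -0.0263  0.106 ] 
R [[-0.892, 0.453, -0.0], [0.453, 0.892, -0.0], [0.0, -0.0, -1.0]] F [ 0.4  0.2 -0.2] w 0.0
top slope x,y [-0.02  -0.003  0.083] med z [ 0.6147 -0.093   0.0826]
side slope x,y [-0.021  0.002  0.082] med z [ 0.6022 -0.0968  0.0821]
 screw 0.71 214 [ 0.4965 -0.096   0.1062] 0.1166 [498. -96.] [61. 16.] dir 78.0
```

>>> carry_out(
  deltas=[
    [0,0,0.015,0,-1],
    [0,0,0.03,0,-1],
    [0,0,0.04,0,-1],
    [0,0,0.04,0,-1],
  ],
)

```text
clock: 4.92
position: [0.4982, -0.0263, 0.1018]
ee_rot: [0.233, 0.973, 0.0, -0.0]
ft_force: [-8.5, -0.3, 23.3]
grip_width: -0.003
grasp_force: 11.4
```

```bash
python3 -c "
from m import *
st();look()"
```

```text
t 4.92 pos [ 0.4982 -0.0263  0.1018] 
R [[-0.892, 0.453, 0.0], [0.453, 0.892, 0.001], [0.0, 0.001, -1.0]] F [-8.5 -0.3 23.3] w -0.0
top slope x,y [ 0.002 -0.005  0.081] med z [ 0.6146 -0.093   0.0813]
side slope x,y [ 0.    -0.001  0.08 ] med z [ 0.6021 -0.0969  0.0805]
 screw 0.71 181 [ 0.4964 -0.0947  0.1038] 0.1138 [498. -95.] [66. 14.] dir 77.3
```

>>> carry_out(
  deltas=[
    [0,0,-0.1,0,-1],
    [0,0,-0.33,0,-1],
    [0,-0.1,-0.33,0,-1],
    [0,-0.25,-0.33,0,-1],
    [0,-0.37,-0.33,0,-1],
    [0,-0.37,-0.33,0,-1],
  ],
)

```text
clock: 5.88
position: [0.4719, -0.0775, 0.1494]
ee_rot: [0.234, 0.972, -0.0, -0.0]
ft_force: [0.1, 0.7, 0.3]
grip_width: 0.004
grasp_force: 0.0
```

```bash
python3 -c "
from m import *
st();look();
p=camera('wrist');save(p,'wr1.png')
for b in boxes_of('wing_screw',p)+boxes_of('screw_hub',p): print(b)
import cv2
a=cv2.imread('pics/wr1.png');import glob
s=cv2.imread(sorted(glob.glob('pics/side_*'))[-1])[150:300,180:380]
s=cv2.resize(s,(512,384),interpolation=cv2.INTER_CUBIC)
cv2.imwrite('pics/c1.png',cv2.resize(np.hstack([a,s]),(800,300)))
"
```

```text
t 5.88 pos [ 0.4719 -0.0775  0.1494] 
R [[-0.89, 0.455, -0.001], [0.455, 0.89, 0.0], [0.001, -0.0, -1.0]] F [0.1 0.7 0.3] w 0.0
top slope x,y [-0.     0.     0.081] med z [ 0.607  -0.0951  0.0814]
side slope x,y [0.    0.002 0.081] med z [ 0.6026 -0.0969  0.0806]
 screw 0.7 218 [ 0.4965 -0.0945  0.1037] 0.1133 [498. -91.] [71. 16.] dir 78.0
{'position': [0.4975, -0.0692, 0.1037], 'conf': 0.74}
{'position': [0.5048, -0.0709, 0.105], 'conf': 0.68}
```

View pics/c1.png

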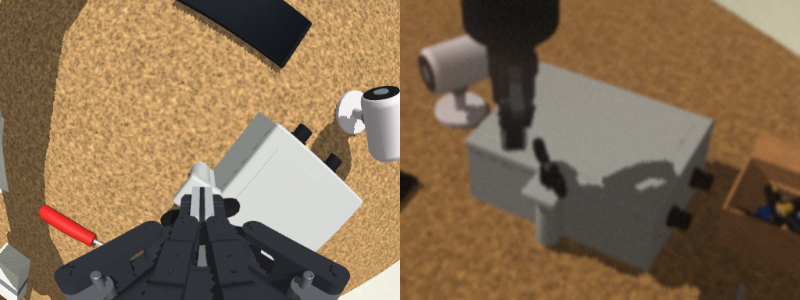

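The cover is shut; in the side crop (right half) the screw is at (548,165) with the finger clear on its left. The screw centre is confirmed at (0.498, -0.091) with the wings at about 76°. The finger is 30 mm from the axis, almost exactly along tool -x from the axis, so I can descend and sweep half a turn clockwise.

>>> carry_out(
  deltas=[
    [0,0,0.15,0,-1],
    [0,0,0.26,0,-1],
    [0,0,0.26,0,-1],
    [-0.007,0.052,0.26,0,-1],
    [-0.027,0.1,0.26,0,-1],
    [-0.06,0.14,0.26,0,-1],
    [-0.1,0.173,0.26,0,-1],
    [-0.148,0.193,0.26,0,-1],
    [-0.2,0.2,0.26,0,-1],
    [-0.252,0.193,0.26,0,-1],
    [-0.3,0.173,0.26,0,-1],
    [-0.34,0.14,0.26,0,-1],
    [-0.373,0.1,0.26,0,-1],
    [-0.393,0.052,0.26,0,-1],
    [-0.4,0,0.26,0,-1],
    [-0.4,0,0.26,0,-1],
  ],
)

```text
clock: 8.22
position: [0.5261, -0.104, 0.1109]
ee_rot: [0.233, 0.972, -0.0, 0.0]
ft_force: [1.0, 0.5, 0.7]
grip_width: 0.003
grasp_force: 0.0
```

```bash
python3 -c "
from m import *
st();look()"
```

```text
t 8.22 pos [ 0.5261 -0.104   0.1109] 
R [[-0.891, 0.454, 0.0], [0.454, 0.891, -0.0], [-0.0, -0.0, -1.0]] F [1.  0.5 0.7] w 0.0
top slope x,y [ 0.004 -0.002  0.081] med z [ 0.628  -0.0786  0.0812]
side slope x,y [0.001 0.003 0.081] med z [ 0.6044 -0.0978  0.0805]
 screw 0.59 313 [ 0.4981 -0.0944  0.1012] 0.1121 [498. -92.] [15. 69.] dir 114.2
```

>>> carry_out(
  deltas=[
    [0.007,-0.052,0,0,-1],
    [0.027,-0.1,0,0,-1],
    [0.06,-0.14,0,0,-1],
    [0.1,-0.173,0,0,-1],
    [0.148,-0.193,0,0,-1],
    [0.2,-0.2,0,0,-1],
    [0.252,-0.193,0,0,-1],
    [0.3,-0.173,0,0,-1],
    [0.34,-0.14,0,0,-1],
    [0.373,-0.1,0,0,-1],
    [0.393,-0.052,0,0,-1],
    [0.398,-0.03,0,0,-1],
    [0.398,-0.03,0,0,-1],
  ],
)

```text
clock: 10.05
position: [0.4713, -0.0795, 0.1107]
ee_rot: [0.232, 0.973, 0.0, -0.0]
ft_force: [0.6, -0.4, -0.1]
grip_width: -0.006
grasp_force: 0.0
```

```bash
python3 -c "
from m import *
st();look()"
```

```text
t 10.05 pos [ 0.4713 -0.0795  0.1107] 
R [[-0.892, 0.452, -0.0], [0.452, 0.892, 0.0], [0.0, 0.0, -1.0]] F [ 0.6 -0.4 -0.1] w -0.01
top slope x,y [ 0.003 -0.002  0.081] med z [ 0.6067 -0.0951  0.0815]
side slope x,y [ 0.    -0.     0.081] med z [ 0.6028 -0.0965  0.0805]
 screw 0.83 229 [ 0.5026 -0.1018  0.0994] 0.1098 [504. -98.] [16. 52.] dir 121.4
```

>>> carry_out(
  deltas=[
    [0,0.014,0,0,-1],
    [0,0.028,0,0,-1],
    [-0.002,0.042,0,0,-1],
    [-0.004,0.056,0,0,-1],
    [-0.007,0.069,0,0,-1],
    [-0.01,0.075,0,0,-1],
    [-0.01,0.075,0,0,-1],
  ],
)

```text
clock: 11.12
position: [0.4776, -0.0704, 0.1108]
ee_rot: [0.233, 0.973, 0.0, 0.0]
ft_force: [-1.0, -0.9, 0.9]
grip_width: 0.005
grasp_force: 0.2
```

```bash
python3 -c "
from m import *
st();look(('side',))"
```

```text
t 11.12 pos [ 0.4776 -0.0704  0.1108] 
R [[-0.892, 0.453, 0.0], [0.453, 0.892, 0.0], [0.0, 0.0, -1.0]] F [-1.  -0.9  0.9] w 0.0
side slope x,y [-0.001 -0.002  0.08 ] med z [ 0.6028 -0.0967  0.0805]
 screw 0.56 235 [ 0.4984 -0.0993  0.1002] 0.1492 [497. -97.] [49. 42.] dir 102.6
```

>>> carry_out(
  deltas=[
    [-0.004,0.01,0,0,-1],
    [-0.007,0.02,0,0,-1],
    [-0.007,0.02,0,0,-1],
  ],
)

```text
clock: 11.6
position: [0.48, -0.0682, 0.1108]
ee_rot: [0.233, 0.973, 0.0, 0.0]
ft_force: [-1.4, -0.2, -0.1]
grip_width: 0.001
grasp_force: 0.2
```

>>> carry_out(
  deltas=[
    [-0.006,0.01,0,0,-1],
    [-0.006,0.01,0,0,-1],
    [-0.006,0.01,0,0,-1],
  ],
)

```text
clock: 11.98
position: [0.481, -0.0677, 0.1106]
ee_rot: [0.233, 0.972, -0.0, -0.0]
ft_force: [-3.2, -2.6, 1.2]
grip_width: 0.0
grasp_force: 2.0
```

>>> carry_out(
  deltas=[
    [-0.006,0.01,0,0,-1],
    [-0.006,0.01,0,0,-1],
    [-0.006,0.01,0,0,-1],
  ],
)

```text
clock: 12.35
position: [0.4815, -0.0674, 0.1104]
ee_rot: [0.233, 0.972, -0.001, -0.001]
ft_force: [-8.6, -5.6, 4.2]
grip_width: -0.002
grasp_force: 4.4
```

>>> carry_out(
  deltas=[
    [-0.006,0.01,0,0,-1],
    [-0.006,0.01,0,0,-1],
    [-0.006,0.01,0,0,-1],
  ],
)

```text
clock: 12.72
position: [0.4819, -0.0672, 0.1101]
ee_rot: [0.234, 0.972, -0.001, -0.002]
ft_force: [-13.0, -7.4, 7.2]
grip_width: 0.0
grasp_force: 6.9
```

The wing now resists with 15 N, against about 1 N to turn it, so the screw is on its stop. I'll back off, rise clear and check.

>>> carry_out(
  deltas=[
    [0.02,-0.03,0,0,-1],
    [0.04,-0.09,0,0,-1],
    [0.04,-0.09,-0.1,0,-1],
    [0.04,-0.09,-0.4,0,-1],
    [0.3,-0.09,-0.7,0,-1],
    [0.6,0.3,-0.8,0,-1],
    [0.8,0.6,-0.8,0,-1],
    [0.8,0.9,-0.8,0,-1],
    [0.8,0.9,-0.8,0,-1],
    [0.8,0.9,-0.8,0,-1],
  ],
)

```text
clock: 13.98
position: [0.4386, 0.1088, 0.2315]
ee_rot: [0.233, 0.973, 0.0, 0.0]
ft_force: [0.5, 0.2, -0.1]
grip_width: -0.003
grasp_force: 0.0
```

```bash
python3 -c "
from m import *
st();look()
for n in ('top','side'):
    p=camera(n)
    for q in ('camera','battery_carton','phone','screwdriver'): print(q,[np.round(b['position'],3) for b in boxes_of(q,p)[:1]])
    r=dict(top=(slice(130,280),slice(180,380)),side=(slice(150,300),slice(180,380)))[n]
    save(dict(img=cv2.resize(p['img'][r],(400,300),interpolation=cv2.INTER_CUBIC)),'e_'+n+'.png')
cv2.imwrite('pics/e.png',np.hstack([cv2.imread('pics/e_top.png'),cv2.imread('pics/e_side.png')]))
"
```

```text
t 13.97 pos [0.4386 0.1088 0.2315] 
R [[-0.892, 0.453, 0.001], [0.453, 0.892, 0.0], [-0.001, 0.0, -1.0]] F [ 0.5  0.2 -0.1] w -0.0
top slope x,y [-0.001  0.003  0.082] med z [ 0.6053 -0.0946  0.0813]
side slope x,y [-0.001  0.001  0.081] med z [ 0.6023 -0.0966  0.0805]
 screw 0.86 268 [ 0.4975 -0.0939  0.1005] 0.1108 [498. -91.] [17. 70.] dir 97.8
camera [array([0.54 , 0.128, 0.092])]
battery_carton [array([ 0.716, -0.198,  0.03 ])]
phone [array([0.341, 0.027, 0.014])]
screwdriver [array([ 0.496, -0.315,  0.021])]
camera [array([0.517, 0.112, 0.072])]
battery_carton [array([ 0.711, -0.208,  0.036])]
phone [array([0.343, 0.036, 0.01 ])]
screwdriver [array([ 0.501, -0.1  ,  0.098])]
```

View pics/e.png

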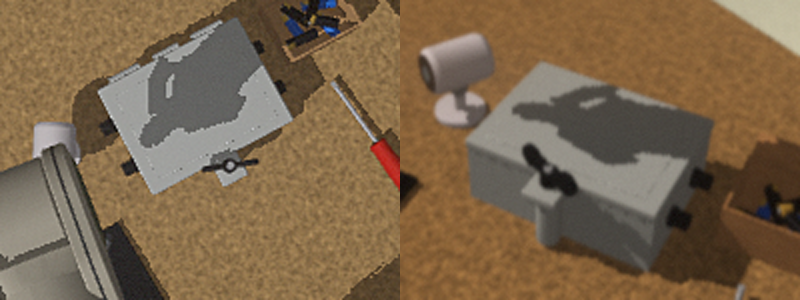

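The top crop shows the shut cover with the screw at (230,165), and the side crop has the screw at (548,172). The wings lie at 97.8°, against 97.5° expected at the stop, and their tops are at 110 mm, which is the home height. The cover is flat, the other objects are where they were, and the arm is clear, so I'll hand in.

```bash
python3 -c "
from h import *
print(ticket.hand_in())"
```

```text
the job is handed in; nothing more can be done
None
```

The job is handed in: the cover measures shut, the wing screw is at its stop within measurement error, the other objects are where they were, and the arm is clear; no verdict came back.

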